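# Zero the bench scale, pile three parts cases square in its corner, print the weight

## Robot

A 7-joint arm with a two-finger parallel gripper is mounted at the origin on the work surface. World frame = base frame: x ahead of the robot, y to its left, z up, the work surface at z = 0. Lengths are in m, angles in rad, forces in N, time in s.
With the tool pointing down it reaches from about 0.425 to 0.875 m from the base axis. Payload 8.4 kg.
Tool frame: the origin (TCP) lies on the centre line of the jaws, within the pads' length; the fingertips stand 17 mm ahead of it and the grasp point (between the pads) lies 2 mm behind it (manip.tip_reach is the distance from the TCP to the fingertips, in m); z points along the fingers, y is the line along which they close (so a half turn about z gives the same grasp; the last joint's range is limited). The gripper opens to 85 mm and grips with 20 to 120 N. Pads are 22 mm wide; open, the fingers measure 114 mm over their backs; the gripper's body (76 mm by 85 mm) begins 54 mm behind the grasp point. The pads swing forward as they close: fully open they stand 13 mm farther back than shut.
Start: joints at [-1.327, 0.333, 0.04, 1.465, -0.013, 1.343, -0.059], TCP at [0.218, 0.612, 0.248] pointing down, gripper open.
Joint ranges: [-2.58, 2.58], [-0.38, 2.09], [-1.3, 1.39], [0.25, 2.4], [-1.5, 4.64], [0.08, 2.09], [-2.65, 2.65]. Speed limits (rad/s): [2.22, 2.22, 2.79, 2.79, 3.14, 3.14, 3.14].

## Interface

Orientations are given as [roll, pitch, yaw] about the fixed x, y, z axes, in that order (R = Rz(yaw) Ry(pitch) Rx(roll)).
In Python, from plant import readout, grab_frame, camera_params, job, manip gives the robot as it stands. The module is installed in compiled form; this text tells all that it offers.
- The arm moves only by the shell command python3 -m jog 'ROWS' [OPENING] [FORCE]. ROWS is JSON, one flat list of numbers, 6 for each row, row after row: the shift along the tool's x, y, z in cm, then the turn, a rotation vector about the tool's x, y, z in degrees. In form: [tx, ty, tz, wx, wy, wz, tx, ty, tz, wx, wy, wz, ...]. A call has 1 to 12 rows; each row is the pose to reach, as a shift and turn from the pose commanded when the call began, along the tool's axes at that moment; what a row does not reach only later rows make up. A row lasts 1/8 s, in which the tool goes at most 62.5 mm and 10.7 degrees, less where a joint would pass 70% of its speed; a pose out of reach is approached as far as the arm can. A call with a gripper value outside its range is refused whole. OPENING is the finger opening in cm, from 0 to 8.54, set as the call begins (- or left out, the last holds). The fingers move at their own pace and stop on an object; FORCE is the grip in N (left out, the last holds). Time passes only in rows, so rows that repeat a pose let the fingers close. It gives the time, the measured TCP pose, the force, the opening and the grip force at its end, in the units of the state.
- readout.get_state(): the state, without advancing time (a new reading comes with each control period).
- grab_frame(name): name is "side" or "top"; returns (picture, depth): 400x640x3 uint8, red, green, blue; 400x640 float32, m along the optical axis (not along the pixel's ray), 0 where there is no reading.
- camera_params(name): a dict with "K" (3x3 intrinsics, pixels), "dist" ([k1, k2, p1, p2, k3] as OpenCV has them; the pictures are not rectified), "origin" and "orientation" of the camera in the world. Camera axes: x right, y up, looking along -z (the intrinsics and any distortion apply to the point x, -y, -z); pixel columns grow to the right and rows downward; lengths in m; the calibration is good to about 2 mm. A picture is of the moment at which its call begins. camera_params takes no time and is no camera call.
- job.job_done(): hands the job in; it is judged then, once.
The state is a dict: "clock": time; "qpos": joint angles; "dq": joint speeds; "effort": joint torques, N m; "ee_pos": TCP position; "eef_rot": TCP orientation; "ft_force": force on the tool from outside, world axes, zero at the start; "torque": the same for the moment, N m; "grip_width": finger opening in m; "gripper_force": force on a finger pad.
Only numpy, scipy, OpenCV 4.12 (cv2) and the standard library are available. Lean on these libraries where they do the work, as an engineer would, in place of code of your own. Each camera call takes 0.05 s, during which the arm holds its last target. There are 200 camera calls.

## Task

Weigh the three flat parts cases as one pile: first press the zero key (the small key at the left end of the scale's row of three, seen from the robot) while the platform is empty, and press the print key (the big key at the right end) only once the pile is finished. Build the pile in the corner of the platform where the two upright stops meet: thickest case at the bottom, thinnest on top, long sides along the left-hand stop, and every case slid flush against both stops so that the pile is square. Keep the cases level all the way, do not press the middle key or zero again with a case on the scale, and leave the bottle, spool, screwdriver and board holder where they are.

Things in the scene. Friction and masses are not known exactly. Their poses are not given: they have to be found in the camera images.
- scale: Low grey bench scale, fixed, 243 x 180 mm. Origin: middle of its underside, on the bench; x points away from the robot, y left, z up. Key panel x -129 to -61 mm, top 28 mm up. Flat steel platform x -58 to 115, y -90 to 90, top 30 mm up. Two upright 6 mm stop plates rise to 84 mm above the bench: far stop, inner face at x 109, y -60 to 90; left stop, inner face at y 84, x -10 to 115.
- stop_corner (a point): Point on the platform top (30 mm above the bench) where the inner faces of the two stops meet, at (109, 84, 30) mm of the scale; axes as the scale's. The stops rise 54 mm above it. A finished pile is centred at x -55, y -31 mm from it; its layers start 0, 26 and 45 mm above it and its top is at 58 mm.
- case_thick: A closed flat parts case: dark base, pale grey lid with a blank white label, about 200 g. 110 mm long (its x), 62 mm wide (its y), 26 mm thick (its z, up): the thickest, bottom of the pile of three cases with the same outline. Solid and rigid, flat top and bottom. Origin at the centre of its underside.
- case_middle: A closed flat parts case: dark base, pale grey lid with a blank white label, about 150 g. 110 mm long (its x), 62 mm wide (its y), 19 mm thick (its z, up): the middle one, second in the pile of three cases with the same outline. Solid and rigid, flat top and bottom. Origin at the centre of its underside.
- case_thin: A closed flat parts case: dark base, pale grey lid with a blank white label, about 100 g. 110 mm long (its x), 62 mm wide (its y), 13 mm thick (its z, up): the thinnest, top of the pile of three cases with the same outline. Solid and rigid, flat top and bottom. Origin at the centre of its underside.
- key_zero_top (a point): Centre of the top of the zero key: the small white round key (20 mm across) at the left (+y) end of the row, at (-102, 52) mm of the scale. Keys are round, white, in black housings; their tops are 50 mm above the bench, 10 mm above their housings, and go straight down.
- key_units_top (a point): Centre of the top of the middle key, not to be pressed: small, white, 20 mm across, at (-102, 4) mm of the scale.
- key_print_top (a point): Centre of the top of the print key: the big white round key (30 mm across) at the right (-y) end of the row, at (-102, -48) mm of the scale.
- key_zero (a joint): Travel of the zero key: 0 up, 0.006 m fully down (about 5 N); counts as pressed beyond 0.004; springs back.
- key_units (a joint): Travel of the middle key, same sense; must stay up.
- key_print (a joint): Travel of the print key: 0 up, 0.006 m fully down (about 5 N); counts as pressed beyond 0.004; springs back.
- flux_bottle: Bystander: white bottle, 34 mm across, 110 mm tall, standing. Origin at the centre of its foot.
- solder_spool: Bystander: solder spool standing on its flange, 52 mm across, 42 mm tall. Origin at the centre of its underside.
- screwdriver: Bystander: screwdriver 170 mm long lying along its x, beyond the right-hand cases; 25 mm thick at most. Origin under its middle.
- board_holder: Bystander, fixed: board holder beyond the scale, dark foot 50 by 240 mm (x by y), two blue posts at y = +/-95 mm with a green board between them, 106 mm tall. Origin at the centre of its underside.
Not all that is in view belongs to the job. Leave any blue or yellow look-alike of the case_middle alone.

How it is judged:
On the way, in this order (a step that is already met when the one before it is completed fails the run):
1. the zero key is pressed down while no case is on the scale (value of joint key_zero above 0.004 m and not (contact force between any of case_thick, case_middle, case_thin and scale above 0.05 N)), for 0.05 s.
2. the three cases lie in the corner as one square pile, thickest lowest, flush against both stops, untouched by the fingers (x of case_thick in the frame of stop_corner between -0.059 and -0.053 m and y of case_thick in the frame of stop_corner between -0.035 and -0.029 m and z of case_thick in the frame of stop_corner between -0.003 and 0.003 m and angle between the x axis of each of case_thick, case_middle, case_thin and the x axis of stop_corner, either way round below 0.05 rad and angle between each of case_thick, case_middle, case_thin's own z axis and vertical below 0.05 rad and x of case_middle in the frame of stop_corner between -0.059 and -0.053 m and y of case_middle in the frame of stop_corner between -0.035 and -0.029 m and z of case_middle in the frame of stop_corner between 0.023 and 0.029 m and x of case_thin in the frame of stop_corner between -0.059 and -0.053 m and y of case_thin in the frame of stop_corner between -0.035 and -0.029 m and z of case_thin in the frame of stop_corner between 0.042 and 0.048 m and linear speed of each of case_thick, case_middle, case_thin below 0.02 m/s and contact force between the fingers and case_thick below 0.05 N and contact force between the fingers and case_middle below 0.05 N and contact force between the fingers and case_thin below 0.05 N), for 0.2 s.
3. the print key is pressed down with the pile in place (value of joint key_print above 0.004 m and x of case_thick in the frame of stop_corner between -0.059 and -0.053 m and y of case_thick in the frame of stop_corner between -0.035 and -0.029 m and z of case_thick in the frame of stop_corner between -0.003 and 0.003 m and angle between the x axis of each of case_thick, case_middle, case_thin and the x axis of stop_corner, either way round below 0.05 rad and angle between each of case_thick, case_middle, case_thin's own z axis and vertical below 0.05 rad and x of case_middle in the frame of stop_corner between -0.059 and -0.053 m and y of case_middle in the frame of stop_corner between -0.035 and -0.029 m and z of case_middle in the frame of stop_corner between 0.023 and 0.029 m and x of case_thin in the frame of stop_corner between -0.059 and -0.053 m and y of case_thin in the frame of stop_corner between -0.035 and -0.029 m and z of case_thin in the frame of stop_corner between 0.042 and 0.048 m), for 0.05 s.
At the end, for the whole second after the job is handed in: The cases lie still in the corner of the stops, thickest lowest, thinnest on top (heights within 3 mm), long sides along the left stop, each within 4 mm of touching both stops and within 0.05 rad of square and level; all keys are up (x of case_thick in the frame of stop_corner between -0.059 and -0.053 m and y of case_thick in the frame of stop_corner between -0.035 and -0.029 m and z of case_thick in the frame of stop_corner between -0.003 and 0.003 m and angle between the x axis of each of case_thick, case_middle, case_thin and the x axis of stop_corner, either way round below 0.05 rad and angle between each of case_thick, case_middle, case_thin's own z axis and vertical below 0.05 rad and x of case_middle in the frame of stop_corner between -0.059 and -0.053 m and y of case_middle in the frame of stop_corner between -0.035 and -0.029 m and z of case_middle in the frame of stop_corner between 0.023 and 0.029 m and x of case_thin in the frame of stop_corner between -0.059 and -0.053 m and y of case_thin in the frame of stop_corner between -0.035 and -0.029 m and z of case_thin in the frame of stop_corner between 0.042 and 0.048 m and linear speed of each of case_thick, case_middle, case_thin below 0.02 m/s and not (value of joint key_zero above 0.002 m) and not (value of joint key_units above 0.002 m) and not (value of joint key_print above 0.002 m)).
It fails at once if the middle key is pressed (value of joint key_units above 0.003 m).
It fails at once if the zero key is pressed with a case on the scale (value of joint key_zero above 0.003 m and contact force between any of case_thick, case_middle, case_thin and scale above 0.05 N).
It fails at once if the print key is pressed before the pile is finished (value of joint key_print above 0.003 m and not (x of case_thick in the frame of stop_corner between -0.059 and -0.053 m and y of case_thick in the frame of stop_corner between -0.035 and -0.029 m and z of case_thick in the frame of stop_corner between -0.003 and 0.003 m and angle between the x axis of each of case_thick, case_middle, case_thin and the x axis of stop_corner, either way round below 0.05 rad and angle between each of case_thick, case_middle, case_thin's own z axis and vertical below 0.05 rad and x of case_middle in the frame of stop_corner between -0.059 and -0.053 m and y of case_middle in the frame of stop_corner between -0.035 and -0.029 m and z of case_middle in the frame of stop_corner between 0.023 and 0.029 m and x of case_thin in the frame of stop_corner between -0.059 and -0.053 m and y of case_thin in the frame of stop_corner between -0.035 and -0.029 m and z of case_thin in the frame of stop_corner between 0.042 and 0.048 m)).
It fails at once if a case is tilted by more than about 30 degrees (angle between any of case_thick, case_middle, case_thin's own z axis and vertical above 0.55 rad).
It fails at once if a bystander (bottle, spool, screwdriver) is moved by more than 30 mm (distance of any of flux_bottle, solder_spool, screwdriver from where it was at the start of the episode above 0.03 m).
It also fails if it takes over 72 s, if anything falls off the work surface, if the arm or the gripper's body presses on something with over 40 N, if the wrist force passes 120 N, or if a joint passes its speed limit or range.

## Working session

There is one attempt and no reset: what is moved stays moved. The work goes in short steps, Python scripts to look and compute and a shell command to move; the robot and the scene stay as the last step left them, time stands still between calls to the robot, and variables do not carry over. Pictures are saved under pics/ and viewed, at most 10 in all, crops included, and the job is handed in when it is done.

```bash
mkdir -p pics; cat > h.py <<'E'
import numpy as np, cv2
from scipy.spatial.transform import Rotation as R
from plant import readout, grab_frame, camera_params, job, manip
def cam(n):
    p=camera_params(n); o=np.array(p["orientation"],float)
    Rm=R.from_euler('xyz',o).as_matrix() if o.shape==(3,) else (o if o.shape==(3,3) else None)
    return np.array(p["K"]),np.array(p["dist"]),np.array(p["origin"]),Rm
def ray(n,uv):
    K,d,o,Rm=cam(n); q=cv2.undistortPoints(np.array(uv,float).reshape(-1,1,2),K,d).reshape(-1,2)
    return o,np.c_[q[:,0],-q[:,1],-np.ones(len(q))]@Rm.T
def atz(n,uv,z):
    o,r=ray(n,uv); return o+r*((np.asarray(z)-o[2])/r[:,2])[:,None]
def atd(n,uv,D):
    o,r=ray(n,uv); return o+r*np.array([D[int(v),int(u)] for u,v in uv])[:,None]
def cloud(n,D):
    v,u=np.mgrid[0:400,0:640]; o,r=ray(n,np.c_[u.ravel(),v.ravel()])
    return (o+r*D.ravel()[:,None]).reshape(400,640,3)
def proj(n,P):
    K,d,o,Rm=cam(n); c=(np.atleast_2d(P)-o)@Rm; c=c*[1,-1,-1]
    return cv2.projectPoints(c,np.zeros(3),np.zeros(3),K,d)[0].reshape(-1,2)
E
python3 - <<'E'
from h import *
for n in("top","side"):
    print(n,camera_params(n))
    I,D=grab_frame(n); cv2.imwrite(f"pics/{n}0.png",I[:,:,::-1]); np.save(f"{n}0.npy",D); np.save(f"{n}I0.npy",I)
s=readout.get_state(); print(s["ee_pos"],s["eef_rot"],s["clock"],manip.tip_reach)
E
```

```text
top {'K': array([[401.73985941,   0.        , 311.44198356],
       [  0.        , 401.73985941, 197.2061119 ],
       [  0.        ,   0.        ,   1.        ]]), 'dist': array([-0.0015559,  0.       ,  0.       ,  0.       ,  0.       ]), 'origin': array([ 0.39247588, -0.04983682,  1.35686914]), 'orientation': array([ 0.13592141, -0.00196115, -1.54397197])}
side {'K': array([[411.54362809,   0.        , 320.60596715],
       [  0.        , 411.54362809, 199.04585068],
       [  0.        ,   0.        ,   1.        ]]), 'dist': array([-0.04794753,  0.        ,  0.        ,  0.        ,  0.        ]), 'origin': array([ 0.27574525, -0.97463192,  0.73836204]), 'orientation': array([ 0.96910842, -0.0149476 , -0.30250792])}
[0.21837448 0.61179408 0.24749327] [-3.14007717e+00  9.04748197e-05  2.79876347e+00] 0.1 0.017
```

View pics/top0.png

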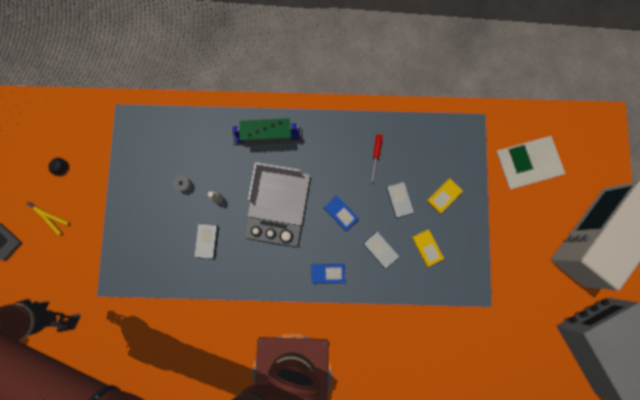

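View pics/side0.png

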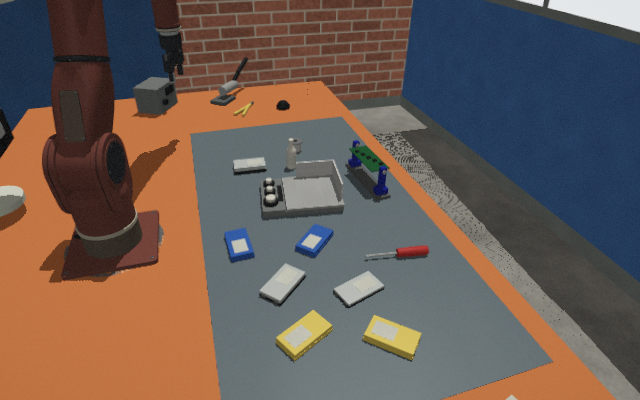

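The top picture shows pale cases at (206,241), (381,250) and (400,199). The scale is at about (278,205), with its keys at (256,231), (270,234) and (286,237). The rest are look-alikes and bystanders. Next I'll measure the cases and scale from depth.

```bash
cat > fit.py <<'E'
from h import *
def case(P,I,c,r=0.085,zlo=0.007,zhi=0.045):
    m=(np.hypot(P[...,0]-c[0],P[...,1]-c[1])<r)&(P[...,2]>zlo)&(P[...,2]<zhi)
    g=I.astype(int); m&=(g.max(2)-g.min(2)<45)
    n,l,st,ce=cv2.connectedComponentsWithStats(m.astype(np.uint8))
    k=1+np.argmax(st[1:,4]); m=l==k
    pts=P[m]; z=np.median(pts[:,2])
    rc=cv2.minAreaRect((pts[:,:2]*1000).astype(np.float32))
    (x,y),(w,h),a=rc
    if w<h: w,h,a=h,w,a+90
    return np.round([x,y,z*1000,w,h,(a+90)%180-90,m.sum()],1)
E
python3 - <<'E'
from fit import *
for n,cs in(("top",[(206,241),(381,250),(400,199)]),("side",[(249,165),(283,283),(359,288)])):
    D=np.load(n+"0.npy");I=np.load(n+"I0.npy");P=cloud(n,D)
    b=P[...,2][(P[...,0]>.45)&(P[...,0]<.8)&(abs(P[...,1])<.5)]; print(n,"bench z",np.median(b),(D==0).mean())
    for u,v in cs: print(P[v,u].round(3),case(P,I,P[v,u]))
    # scale: tall stops
    print("plat",P[205,280] if n=="top" else P[192,312])
D=np.load("top0.npy");P=cloud("top",D)
kp=[(256,231),(270,234),(286,237)]
print(atz("top",kp,.05).round(4))
I=np.load("topI0.npy")
c=cv2.resize(I[150:255,190:320],None,fx=6,fy=5.7,interpolation=cv2.INTER_CUBIC)
cv2.imwrite("pics/scale.png",cv2.resize(I[155:250,240:320],(800,600)[:2] if 0 else (505,600),interpolation=cv2.INTER_CUBIC)[:,:,::-1])
E
```

```text
top bench z 0.0035417372344743736 0.004046875
[0.42  0.296 0.025] [419.9 300.8  27.  110.3  70.1  -4.9 661. ]
[ 0.406 -0.282  0.021] [ 406.2 -282.    19.8  110.5   64.5   41.2  631. ]
[ 0.578 -0.346  0.014] [ 573.6 -345.2   14.   121.    65.6   17.6  592. ]
plat [0.54479731 0.05608556 0.03156768]
side bench z 0.0028951417543328084 0.00396484375
[0.419 0.288 0.021] [419.4 296.4  25.2 109.2  71.7  -2.7 418. ]
[ 0.406 -0.292  0.022] [ 406.9 -283.2   20.6  113.9   63.5   42.2 1035. ]
[ 0.576 -0.353  0.015] [ 577.3 -349.4   14.8  111.    64.    17.8  956. ]
plat [0.57863532 0.0503504  0.03087904]
[[0.4557 0.1293 0.05  ]
 [0.4472 0.0835 0.05  ]
 [0.4389 0.0313 0.05  ]]
```

View pics/scale.png

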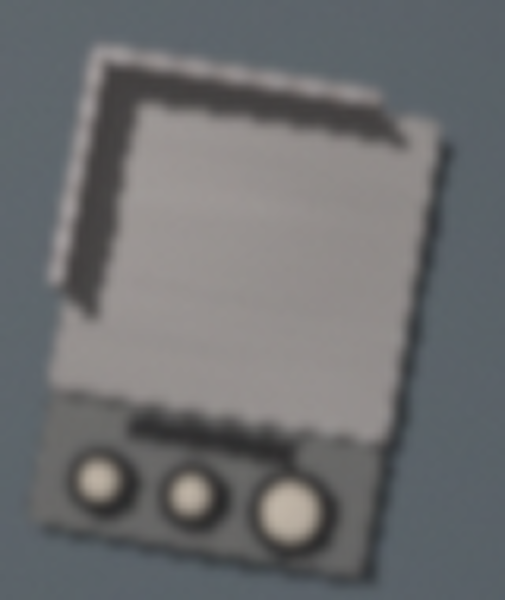

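The enlarged crop shows the keys at (100,481), (190,496) and (291,513), with the zero key on the left. It also shows the body's near corners at (30,520) and (372,580), the outer stop corner top at (95,45), and the stop ends at (50,283) and (380,92). I'll fit the scale pose from these, and fit the case outlines in both views.

```bash
python3 - <<'E'
from fit import *
from scipy.optimize import least_squares
px=np.array([(100,481),(190,496),(291,513),(30,520),(372,580),(438,122),(95,45),(50,283),(380,92)],float)
uv=np.c_[240+(px[:,0]+.5)/6.3125-.5,155+(px[:,1]+.5)/6.316-.5]
M=np.array([(-102,52,50),(-102,4,50),(-102,-48,50),(-129,90,28),(-129,-90,28),(115,-90,30),(115,90,84),(-10,90,84),(115,-60,84)])/1000
f=lambda p:np.c_[p[0]+M[:,0]*np.cos(p[2])-M[:,1]*np.sin(p[2]),p[1]+M[:,0]*np.sin(p[2])+M[:,1]*np.cos(p[2]),M[:,2]]
r=least_squares(lambda p:(proj("top",f(p))-uv).ravel(),[.54,.06,-.17],loss="soft_l1")
print(r.x,np.degrees(r.x[2]));print((proj("top",f(r.x))-uv).round(1)); print(f(r.x)[:3])
np.save("scale.npy",r.x)
# refine cases: IoU-like fit of projected lid to brightness, both views
for name,t,c in(("thick",.026,(.420,.299,-4)),("mid",.019,(.4065,-.2825,41.7)),("thin",.013,(.5755,-.347,17.7))):
  for n in("top","side"):
    I=np.load(n+"I0.npy").astype(float); g=cv2.GaussianBlur(I.min(2),(0,0),.7)
    def s(p,k):
        a=np.radians(p[2]);L=np.array([(55,31),(55,-31),(-55,-31),(-55,31)])/1000*k
        Q=np.c_[p[0]+L[:,0]*np.cos(a)-L[:,1]*np.sin(a),p[1]+L[:,0]*np.sin(a)+L[:,1]*np.cos(a),[t]*4]
        m=np.zeros((400,640),np.uint8); cv2.fillConvexPoly(m,np.round(proj(n,Q)*256).astype(np.int32),255,cv2.LINE_AA,8)
        m=m/255.; return m
    def cost(p):
        m=s(p,1.);o=s(p,1.25)-m; return -(m*g).sum()/m.sum()+(o*g).sum()/o.sum()
    from scipy.optimize import minimize
    q=minimize(cost,c,method="Nelder-Mead",options=dict(initial_simplex=[c,(c[0]+.006,c[1],c[2]),(c[0],c[1]+.006,c[2]),(c[0],c[1],c[2]+5)],xatol=1e-4,fatol=1e-3))
    print(name,n,q.x.round(4),round(q.fun,1))
P=cloud("top",np.load("top0.npy"));
for u,v in[(212,196),(183,185),(216,200),(374,183)]:print(P[v,u].round(3))
print(readout.get_state()["qpos"])
E
```

```text
[ 0.55099006  0.06584791 -0.1318641 ] -7.55525631953217
[[ 0.1 -0.1]
 [ 0.4 -0.1]
 [ 0.3 -0.2]
 [-0.7  0.4]
 [-0.9 -0.4]
 [ 0.4 -0.1]
 [-0.2  0.2]
 [-0.   0.3]
 [ 0.4 -0. ]]
[[0.45671265 0.13080766 0.05      ]
 [0.4504015  0.08322437 0.05      ]
 [0.44356442 0.03167581 0.05      ]]
thick top [ 0.4215  0.2999 -3.3473] -57.5
thick side [ 0.4223  0.2991 -1.4346] -60.0
mid top [ 0.4079 -0.2822 42.1354] -55.3
mid side [ 0.4074 -0.2821 42.5895] -86.6
thin top [ 0.5788 -0.3468 17.1779] -55.2
thin side [ 0.5801 -0.3451 17.539 ] -81.4
[0.558 0.262 0.117]
[0.602 0.379 0.042]
[0.551 0.26  0.07 ]
[ 0.633 -0.26   0.003]
[-1.32718825  0.33386102  0.03988052  1.46619018 -0.01341394  1.34332571
 -0.0584955 ]
```

```bash
cat >> h.py <<'E'
sx,sy,sa=np.load("scale.npy"); SY=np.degrees(sa)
def sc(x,y):  # scale mm -> world
    return sx+(x*np.cos(sa)-y*np.sin(sa))/1000, sy+(x*np.sin(sa)+y*np.cos(sa))/1000
def rows(*T):  # targets (x,y,tip z,yaw deg), tool down
    s=readout.get_state(); R0=R.from_euler('xyz',s["eef_rot"]); p0=np.array(s["ee_pos"])
    for x,y,z,yaw in T:
        d=R0.inv().apply(np.array([x,y,z+.017])-p0)*100
        w=np.degrees((R0.inv()*R.from_euler('xyz',[180,0,yaw],degrees=True)).as_rotvec())
        n=max(np.linalg.norm(d)/6.25,np.linalg.norm(w)/10.7)
        print(d.round(2).tolist(),w.round(1).tolist(),"n>=%.1f"%n)
def st():
    s=readout.get_state(); p=np.array(s["ee_pos"]); e=np.degrees(s["eef_rot"])
    print("t%.2f"%s["clock"],p.round(4),"tip%.4f"%(p[2]-.017),e.round(1),"F",np.round(s["ft_force"],1),"w%.4f g%.1f"%(s["grip_width"],s["gripper_force"]))
E
python3 -c "
from h import *
k=sc(-102,52);rows((*k,.13,180+SY),(*k,.06,180+SY))"
```

```text
[-38.61, -37.27, 10.11] [-0.1, -0.0, -12.1] n>=8.7
[-38.61, -37.26, 17.11] [-0.1, -0.0, -12.1] n>=9.0
```

```bash
python3 -m jog '[-38.6,-37.25,10.1,0,0,-12,-38.6,-37.25,10.1,0,0,-12,-38.6,-37.25,10.1,0,0,-12,-38.6,-37.25,10.1,0,0,-12,-38.6,-37.25,10.1,0,0,-12,-38.6,-37.25,10.1,0,0,-12,-38.6,-37.25,10.1,0,0,-12,-38.6,-37.25,10.1,0,0,-12,-38.6,-37.25,10.1,0,0,-12,-38.6,-37.25,10.1,0,0,-12,-38.6,-37.25,17.1,0,0,-12,-38.6,-37.25,17.1,0,0,-12]' 0; python3 -c "
from h import *
st();k=sc(-102,52);rows((*k,.06,180+SY),(*k,.0445,180+SY))"
```

```text
clock: 1.6
ee_pos: [0.4539, 0.1313, 0.0744]
eef_rot: [-3.138, -0.006, 3.009]
ft_force: [-0.0, 0.1, 0.5]
grip_width: -0.0002
gripper_force: 0.0
t1.60 [0.4539 0.1313 0.0744] tip0.0574 [-179.8   -0.3  172.4] F [-0.   0.1  0.5] w-0.0002 g0.0
[-0.28, -0.01, -0.26] [-0.2, -0.3, -0.0] n>=0.1
[-0.29, -0.0, 1.29] [-0.2, -0.3, -0.0] n>=0.2
```

```bash
python3 -m jog '[0,0,0,0,0,0,0,0,0,0,0,0]'; python3 -m jog '[0,0,1.0,0,0,0,0,0,1.4,0,0,0,0,0,1.55,0,0,0,0,0,1.55,0,0,0]'
```

```text
clock: 1.85
ee_pos: [0.4578, 0.1324, 0.0791]
eef_rot: [3.14, 0.002, 3.009]
ft_force: [0.7, 0.3, -0.9]
grip_width: -0.0001
gripper_force: 0.0
clock: 2.35
ee_pos: [0.4573, 0.132, 0.0622]
eef_rot: [3.141, 0.001, 3.008]
ft_force: [0.8, 2.6, 4.5]
grip_width: 0.0002
gripper_force: 2.1
```

```bash
python3 -m jog '[0,0,0.15,0,0,0,0,0,0.15,0,0,0]'; python3 -m jog '[0,0,-3,0,0,0,0,0,-8,0,0,0,0,0,-11,0,0,0]' 8.5; python3 -c "
from h import *
st();rows((.422,.2995,.12,177.5),(.422,.2995,.04,177.5))"
```

```text
clock: 2.6
ee_pos: [0.4573, 0.132, 0.061]
eef_rot: [3.141, 0.001, 3.008]
ft_force: [0.1, 1.5, 9.8]
grip_width: -0.0001
gripper_force: 5.2
clock: 2.98
ee_pos: [0.4568, 0.131, 0.1719]
eef_rot: [-3.141, 0.0, 3.008]
ft_force: [-0.1, -0.4, -0.8]
grip_width: 0.0542
gripper_force: 0.0
t2.98 [0.4568 0.131  0.1719] tip0.1549 [-180.     0.   172.3] F [-0.1 -0.4 -0.8] w0.0542 g0.0
[5.7, 16.23, 3.49] [-0.0, 0.0, -5.2] n>=2.8
[5.7, 16.23, 11.49] [-0.0, 0.0, -5.2] n>=3.3
```

```bash
python3 -m jog '[5.7,16.25,3.5,0,0,-5.2,5.7,16.25,3.5,0,0,-5.2,5.7,16.25,3.5,0,0,-5.2,5.7,16.25,11.5,0,0,-5.2,5.7,16.25,11.5,0,0,-5.2,5.7,16.25,11.5,0,0,-5.2]'; python3 - <<'E'
from h import *
st();rows((.422,.2995,.004,177.5))
I,_=grab_frame("top"); J,_=grab_frame("side")
a=cv2.resize(I[190:290,160:260],(400,400),interpolation=cv2.INTER_CUBIC);b=cv2.resize(J[110:210,200:300],(400,400),interpolation=cv2.INTER_CUBIC)
cv2.imwrite("pics/g1.png",np.hstack([a,b])[:,:,::-1])
E
```

```text
clock: 3.72
ee_pos: [0.4216, 0.2986, 0.0546]
eef_rot: [-3.139, -0.002, 3.097]
ft_force: [0.3, 0.2, 0.3]
grip_width: 0.0853
gripper_force: 0.0
t3.73 [0.4216 0.2986 0.0546] tip0.0376 [-1.798e+02 -1.000e-01  1.775e+02] F [0.3 0.2 0.3] w0.0853 g0.0
[-0.05, 0.1, 3.36] [-0.2, -0.1, -0.0] n>=0.5
```

View pics/g1.png

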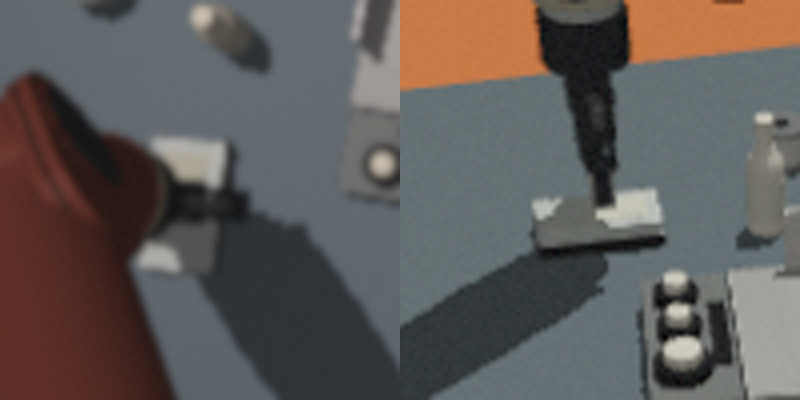

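The fingers straddle the thick case at its middle, at about (195,200) in the left crop. I'll go down and grip.

```bash
python3 -m jog '[0,0.05,1.8,0,0,0,0,0.05,3.3,0,0,0,0,0.05,3.3,0,0,0]'; python3 -m jog '[0,0,0,0,0,0,0,0,0,0,0,0,0,0,0,0,0,0,0,0,0,0,0,0]' 5 40
```

```text
clock: 4.2
ee_pos: [0.4218, 0.3003, 0.0222]
eef_rot: [-3.141, -0.001, 3.099]
ft_force: [-0.0, 0.0, 0.4]
grip_width: 0.085
gripper_force: 0.0
clock: 4.7
ee_pos: [0.4225, 0.3007, 0.0233]
eef_rot: [3.141, 0.001, 3.099]
ft_force: [-1.5, -1.5, 6.4]
grip_width: 0.0608
gripper_force: 43.5
```

```bash
python3 -m jog '[0,0,-4,0,0,0,0,0,-8,0,0,0,0,0,-12,0,0,0,0,0,-12,0,0,0]'; python3 -c "
from h import *
st();k=sc(46,30);rows((*k,.126,180+SY),(*k,.046,180+SY))"
```

```text
clock: 5.2
ee_pos: [0.4235, 0.302, 0.1457]
eef_rot: [3.137, 0.004, 3.099]
ft_force: [-0.0, 0.2, -3.2]
grip_width: 0.0609
gripper_force: 46.4
t5.20 [0.4235 0.302  0.1457] tip0.1287 [179.7   0.2 177.6] F [-0.   0.2 -3.2] w0.0609 g46.4
[-18.59, -20.47, 0.25] [0.3, 0.2, 5.1] n>=4.4
[-18.56, -20.51, 8.25] [0.3, 0.2, 5.1] n>=4.6
```

```bash
python3 -m jog '[-18.6,-20.5,0.2,0,0,5.1,-18.6,-20.5,0.2,0,0,5.1,-18.6,-20.5,0.2,0,0,5.1,-18.6,-20.5,0.2,0,0,5.1,-18.6,-20.5,0.2,0,0,5.1,-18.6,-20.5,0.2,0,0,5.1,-18.6,-20.5,5,0,0,5.1,-18.6,-20.5,8.2,0,0,5.1,-18.6,-20.5,8.2,0,0,5.1]'; python3 - <<'E'
from h import *
st();k=sc(46,30);rows((*k,.038,180+SY))
I,_=grab_frame("top"); J,_=grab_frame("side")
a=cv2.resize(I[150:250,230:330],(400,400),interpolation=cv2.INTER_CUBIC);b=cv2.resize(J[130:230,250:350],(400,400),interpolation=cv2.INTER_CUBIC)
cv2.imwrite("pics/g2.png",np.hstack([a,b])[:,:,::-1])
E
```

```text
clock: 6.32
ee_pos: [0.5961, 0.0889, 0.0574]
eef_rot: [-3.14, -0.006, 3.011]
ft_force: [-0.8, -0.0, -2.4]
grip_width: 0.0609
gripper_force: 46.3
t6.33 [0.5961 0.0889 0.0574] tip0.0404 [-179.9   -0.3  172.5] F [-0.8 -0.  -2.4] w0.0609 g46.3
[-0.43, 0.13, 0.23] [-0.1, -0.3, 0.1] n>=0.1
```

View pics/g2.png

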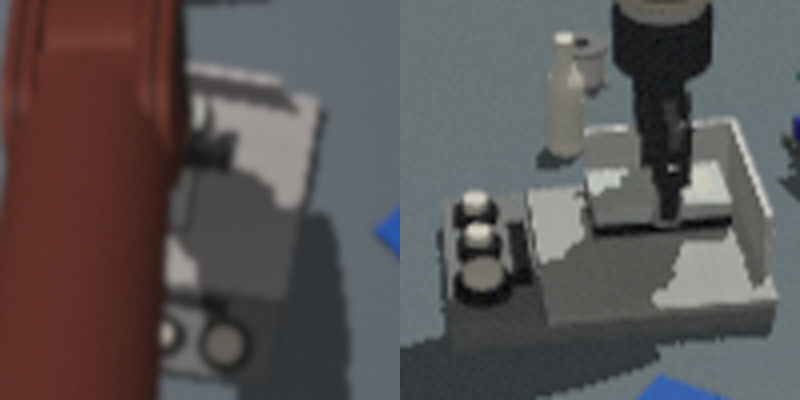

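The picture shows the case level over the platform, just short of the far stop. I'll settle and lower it.

```bash
python3 -m jog '[0,0,0,0,0,0,0,0,0,0,0,0]'; python3 -m jog '[0,0,0.4,0,0,0,0,0,0.75,0,0,0,0,0,0.75,0,0,0]'
```

```text
clock: 6.68
ee_pos: [0.5997, 0.0883, 0.0616]
eef_rot: [3.141, 0.002, 3.01]
ft_force: [0.6, 0.2, -2.1]
grip_width: 0.0609
gripper_force: 46.3
clock: 7.05
ee_pos: [0.5991, 0.088, 0.0534]
eef_rot: [3.141, -0.0, 3.01]
ft_force: [-2.6, -0.1, 6.4]
grip_width: 0.0612
gripper_force: 47.3
```

```bash
python3 -m jog '[-0.3,0,-0.06,0,0,0,-0.6,0,-0.06,0,0,0,-0.9,0,-0.06,0,0,0,-0.9,0,-0.06,0,0,0]'
```

```text
clock: 7.55
ee_pos: [0.6085, 0.0868, 0.0534]
eef_rot: [3.142, 0.001, 3.01]
ft_force: [1.0, 0.7, 0.4]
grip_width: 0.0607
gripper_force: 46.5
```

```bash
python3 -m jog '[-0.2,0,0,0,0,0,-0.3,0,0,0,0,0,-0.3,0,0,0,0,0]'; python3 -c "
from h import *
st();print(sc(54,30))"
```

```text
clock: 7.92
ee_pos: [0.6101, 0.0865, 0.0534]
eef_rot: [-3.142, -0.002, 3.01]
ft_force: [-6.2, -0.1, 5.5]
grip_width: 0.0611
gripper_force: 47.1
t7.92 [0.6101 0.0865 0.0534] tip0.0364 [-1.800e+02 -1.000e-01  1.725e+02] F [-6.2 -0.1  5.5] w0.0611 g47.1
(np.float64(0.608465725626403), np.float64(0.08848741965127088))
```

```bash
python3 -m jog '[0.05,0,0,0,0,0,0.05,0,0,0,0,0]' 6.9; python3 -m jog '[0,0,-4,0,0,0,0,0,-8,0,0,0,0,-6,-8,0,0,0,0,-6,-8,0,0,0,0,-6,-4,0,0,0,0,-6,-4,0,0,0]' 0; python3 -c "
from h import *
st();k=sc(54,-30);rows((*k,.037,180+SY));k=sc(54,7);rows((*k,.037,180+SY))"
```

```text
clock: 8.18
ee_pos: [0.6108, 0.0863, 0.0535]
eef_rot: [-3.142, 0.001, 3.01]
ft_force: [0.0, 0.5, -1.0]
grip_width: 0.0688
gripper_force: 0.0
clock: 8.93
ee_pos: [0.6006, 0.027, 0.0909]
eef_rot: [-3.14, -0.005, 3.01]
ft_force: [0.2, -0.4, -0.0]
grip_width: -0.0001
gripper_force: 0.0
t8.93 [0.6006 0.027  0.0909] tip0.0739 [-179.9   -0.3  172.5] F [ 0.2 -0.4 -0. ] w-0.0001 g0.0
[0.01, 0.21, 3.69] [-0.1, -0.3, 0.0] n>=0.6
[0.01, 3.91, 3.69] [-0.1, -0.3, 0.0] n>=0.9
```

```bash
python3 -m jog '[0,0,2.5,0,0,0,0,0,3.8,0,0,0,0,0,3.8,0,0,0]'; python3 -m jog '[0,1,0,0,0,0,0,1.5,0,0,0,0,0,2,0,0,0,0,0,2.5,0,0,0,0,0,3,0,0,0,0,0,3.4,0,0,0,0,0,3.4,0,0,0,0]'; python3 -c "
from h import *
st();k=sc(54,7);rows((*k,.037,180+SY))"
```

```text
clock: 9.3
ee_pos: [0.6023, 0.027, 0.0552]
eef_rot: [-3.141, -0.001, 3.01]
ft_force: [-0.1, -0.0, 0.3]
grip_width: -0.0001
gripper_force: 0.0
clock: 10.18
ee_pos: [0.6069, 0.0615, 0.0553]
eef_rot: [3.141, -0.0, 3.011]
ft_force: [-0.1, 0.4, 0.1]
grip_width: 0.0002
gripper_force: 0.0
t10.18 [0.6069 0.0615 0.0553] tip0.0383 [180.   -0.  172.5] F [-0.1  0.4  0.1] w0.0002 g0.0
[0.2, 0.4, 0.13] [0.0, -0.0, 0.1] n>=0.1
```

```bash
python3 -m jog '[0.1,0.3,0,0,0,0,0.1,0.5,0,0,0,0,0.1,0.5,0,0,0,0]';  python3 -m jog '[0,0.2,0,0,0,0,0,0.3,0,0,0,0,0,0.3,0,0,0,0]'; python3 -m jog '[0,0.2,0,0,0,0,0,0.3,0,0,0,0,0,0.3,0,0,0,0]'; python3 -c "
from h import *
st();k=sc(54,7);rows((*k,.037,180+SY))"
```

```text
clock: 10.55
ee_pos: [0.6063, 0.0658, 0.0552]
eef_rot: [-3.141, -0.001, 3.01]
ft_force: [-2.2, -2.5, 0.4]
grip_width: -0.0001
gripper_force: 1.0
clock: 10.92
ee_pos: [0.6062, 0.0661, 0.0552]
eef_rot: [-3.139, -0.002, 3.008]
ft_force: [-4.7, -9.0, 4.2]
grip_width: 0.0001
gripper_force: 4.7
clock: 11.3
ee_pos: [0.6062, 0.0663, 0.0552]
eef_rot: [-3.136, -0.002, 3.006]
ft_force: [-6.9, -16.7, 5.4]
grip_width: -0.0002
gripper_force: 8.5
t11.30 [0.6062 0.0663 0.0552] tip0.0382 [-1.797e+02 -1.000e-01  1.722e+02] F [ -6.9 -16.7   5.4] w-0.0002 g8.5
[0.07, -0.07, 0.12] [-0.3, -0.1, -0.2] n>=0.0
```

```bash
python3 -m jog '[0,-1.5,0,0,0,0,0,-1.5,-6,0,0,0,0,-1.5,-10,0,0,0,0,-1.5,-10,0,0,0]' 8.5; python3 -c "
from h import *
st();rows((.4077,-.2821,.12,42.3))"
```

```text
clock: 11.8
ee_pos: [0.6077, 0.0576, 0.1592]
eef_rot: [3.138, 0.006, 3.01]
ft_force: [0.2, -0.2, -0.6]
grip_width: 0.0725
gripper_force: 0.0
t11.80 [0.6077 0.0576 0.1592] tip0.1422 [179.8   0.3 172.5] F [ 0.2 -0.2 -0.6] w0.0725 g0.0
[15.4, -36.3, 2.0] [0.5, -0.0, 130.2] n>=12.2
```

```bash
python3 -m jog '[15.4,-36.3,2,0.3,0,130,15.4,-36.3,2,0.3,0,130,15.4,-36.3,2,0.3,0,130,15.4,-36.3,2,0.3,0,130,15.4,-36.3,2,0.3,0,130,15.4,-36.3,2,0.3,0,130,15.4,-36.3,2,0.3,0,130,15.4,-36.3,2,0.3,0,130,15.4,-36.3,2,0.3,0,130,15.4,-36.3,2,0.3,0,130,15.4,-36.3,2,0.3,0,130,15.4,-36.3,2,0.3,0,130]'; python3 -m jog '[0,0,0,0,0,0,0,0,0,0,0,0]'; python3 - <<'E'
from h import *
st();rows((.4077,-.2821,.12,42.3),(.4077,-.2821,.035,42.3),(.4077,-.2821,.003,42.3))
I,D=grab_frame("top"); J,_=grab_frame("side"); np.save("topI1.npy",I)
a=cv2.resize(I[150:250,230:330],(400,400),interpolation=cv2.INTER_CUBIC);b=cv2.resize(J[130:230,250:350],(400,400),interpolation=cv2.INTER_CUBIC)
# overlay expected finished thick lid
Q=np.c_[[(*sc(x,y),.056) for x,y in((109,84),(109,22),(-1,22),(-1,84))]]
cv2.polylines(a,[((proj("top",Q)-[230,150]+.5)*4).astype(np.int32)],True,(255,0,0)); cv2.polylines(b,[((proj("side",Q)-[250,130]+.5)*4).astype(np.int32)],True,(255,0,0))
cv2.imwrite("pics/g3.png",np.hstack([a,b])[:,:,::-1])
E
```

```text
clock: 13.3
ee_pos: [0.4052, -0.2822, 0.1348]
eef_rot: [-3.139, 0.004, 0.754]
ft_force: [-0.6, -0.2, -1.2]
grip_width: 0.0851
gripper_force: 0.0
clock: 13.55
ee_pos: [0.4052, -0.2825, 0.1351]
eef_rot: [-3.14, 0.004, 0.765]
ft_force: [-1.1, 0.4, 0.2]
grip_width: 0.0848
gripper_force: 0.0
t13.55 [ 0.4052 -0.2825  0.1351] tip0.1181 [-179.9    0.2   43.8] F [-1.1  0.4  0.2] w0.0848 g0.0
[0.2, 0.14, -0.19] [-0.1, 0.2, 1.5] n>=0.1
[0.24, 0.16, 8.31] [-0.1, 0.2, 1.5] n>=1.3
[0.25, 0.17, 11.51] [-0.1, 0.2, 1.5] n>=1.8
```

View pics/g3.png

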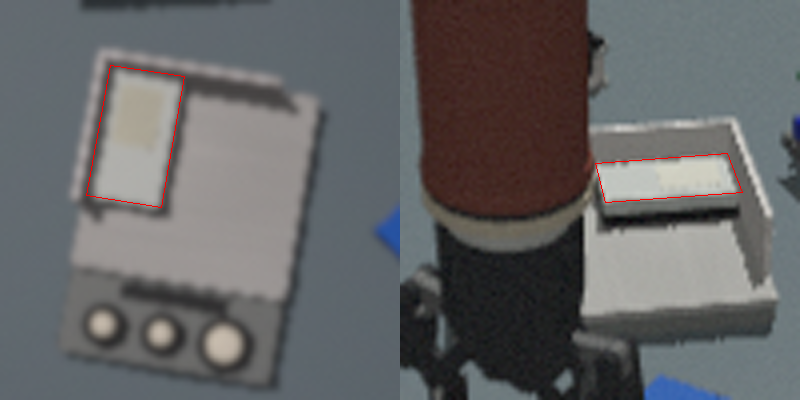

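The thick case lies flush in the corner and fills the red expected outline to within a pixel. Now I'll grip the middle case.

```bash
python3 -m jog '[0.2,0.15,5,0,0,1.5,0.2,0.15,10,0,0,1.5,0.2,0.15,11.4,0,0,1.5,0.2,0.15,11.4,0,0,1.5,0.2,0.15,11.4,0,0,1.5]'; python3 -m jog '[0,0,0,0,0,0,0,0,0,0,0,0,0,0,0,0,0,0,0,0,0,0,0,0]' 5 40;  python3 -m jog '[0,0,-6,0,0,0,0,0,-12,0,0,0,0,0,-15,0,0,0,0,0,-15,0,0,0]'; python3 -c "
from h import *
st();k=sc(46,30);rows((*k,.15,SY),(*k,.068,SY))"
```

```text
clock: 14.28
ee_pos: [0.4083, -0.2834, 0.0231]
eef_rot: [3.141, 0.003, 0.734]
ft_force: [-0.1, 0.0, 0.2]
grip_width: 0.0851
gripper_force: 0.0
clock: 14.78
ee_pos: [0.4082, -0.2829, 0.0228]
eef_rot: [-3.141, 0.002, 0.734]
ft_force: [-2.4, 2.2, 12.8]
grip_width: 0.0606
gripper_force: 41.0
clock: 15.28
ee_pos: [0.4092, -0.2829, 0.1737]
eef_rot: [3.14, -0.0, 0.734]
ft_force: [0.1, 0.3, -2.3]
grip_width: 0.0607
gripper_force: 47.0
t15.28 [ 0.4092 -0.2829  0.1737] tip0.1567 [179.9  -0.   42.1] F [ 0.1  0.3 -2.3] w0.0607 g47.0
[39.16, -14.82, 0.66] [0.1, -0.1, 49.6] n>=6.7
[39.16, -14.83, 8.86] [0.1, -0.1, 49.6] n>=6.8
```

```bash
python3 -m jog '[39.15,-14.8,0.6,0,0,49.6,39.15,-14.8,0.6,0,0,49.6,39.15,-14.8,0.6,0,0,49.6,39.15,-14.8,0.6,0,0,49.6,39.15,-14.8,0.6,0,0,49.6,39.15,-14.8,0.6,0,0,49.6,39.15,-14.8,0.6,0,0,49.6,39.15,-14.8,0.6,0,0,49.6,39.15,-14.8,5,0,0,49.6,39.15,-14.8,8.5,0,0,49.6,39.15,-14.8,8.5,0,0,49.6,39.15,-14.8,8.5,0,0,49.6]'; python3 -m jog '[0,0,0,0,0,0]'; python3 -c "
from h import *
st();k=sc(46,29);rows((*k,.0618,SY));k=sc(54,29);rows((*k,.0618,SY))"
```

```text
clock: 16.77
ee_pos: [0.5992, 0.089, 0.0858]
eef_rot: [3.14, 0.004, -0.133]
ft_force: [-0.1, 0.7, -1.4]
grip_width: 0.0601
gripper_force: 47.9
clock: 16.9
ee_pos: [0.5997, 0.0895, 0.0864]
eef_rot: [3.141, 0.002, -0.132]
ft_force: [-0.5, 0.5, -1.3]
grip_width: 0.0604
gripper_force: 47.9
t16.90 [0.5997 0.0895 0.0864] tip0.0694 [ 1.799e+02  1.000e-01 -7.600e+00] F [-0.5  0.5 -1.3] w0.0604 g47.9
[0.08, 0.08, 0.76] [0.1, 0.1, -0.0] n>=0.1
[0.88, 0.08, 0.76] [0.1, 0.1, -0.0] n>=0.2
```

```bash
python3 -m jog '[0,0,0.4,0,0,0,0,0,0.72,0,0,0,0,0,0.72,0,0,0]'; python3 -m jog '[0.3,0,0,0,0,0,0.6,0,0,0,0,0,0.9,0,0,0,0,0,0.9,0,0,0,0,0]';python3 -m jog '[0.2,0,0,0,0,0,0.3,0,0,0,0,0,0.3,0,0,0,0,0]'
```

```text
clock: 17.27
ee_pos: [0.5993, 0.0897, 0.0787]
eef_rot: [3.141, 0.004, -0.132]
ft_force: [-3.4, 0.0, 6.5]
grip_width: 0.0606
gripper_force: 48.8
clock: 17.77
ee_pos: [0.6078, 0.0886, 0.0787]
eef_rot: [3.141, 0.005, -0.132]
ft_force: [-5.2, 1.2, 9.7]
grip_width: 0.0604
gripper_force: 49.1
clock: 18.15
ee_pos: [0.6098, 0.0884, 0.0787]
eef_rot: [3.141, 0.007, -0.132]
ft_force: [-11.1, 0.9, 13.8]
grip_width: 0.0604
gripper_force: 49.5
```

```bash
python3 -m jog '[0.15,0,-0.05,0,0,0,0.15,0,-0.05,0,0,0]'; python3 -m jog '[-0.1,0,0,0,0,0,-0.1,0,0,0,0,0]' 6.9; python3 -m jog '[0,0,-4,0,0,0,0,0,-8,0,0,0,0,6,-8,0,0,0,0,6,-8,0,0,0,0,6,-4,0,0,0,0,6,-4,0,0,0,0,6,-4,0,0,0]' 0; python3 -c "
from h import *
st();k=sc(54,-30);rows((*k,.062,SY))"
```

```text
clock: 18.4
ee_pos: [0.6099, 0.0884, 0.0786]
eef_rot: [3.141, 0.01, -0.131]
ft_force: [-16.3, 2.6, 16.3]
grip_width: 0.0607
gripper_force: 49.7
clock: 18.65
ee_pos: [0.6117, 0.0879, 0.0786]
eef_rot: [3.14, 0.003, -0.132]
ft_force: [0.5, 0.3, 0.6]
grip_width: 0.0693
gripper_force: 0.0
clock: 19.52
ee_pos: [0.6042, 0.0284, 0.1194]
eef_rot: [3.139, 0.003, -0.132]
ft_force: [0.8, 0.3, 0.2]
grip_width: -0.0
gripper_force: 0.0
t19.52 [0.6042 0.0284 0.1194] tip0.1024 [179.9   0.2  -7.6] F [0.8 0.3 0.2] w-0.0000 g0.0
[-0.35, -0.02, 4.04] [0.1, 0.2, -0.0] n>=0.6
```

```bash
python3 -m jog '[-0.2,0,2.5,0,0,0,-0.2,0,4.0,0,0,0,-0.2,0,4.0,0,0,0]'; python3 -m jog '[0,-1,0,0,0,0,0,-1.5,0,0,0,0,0,-2,0,0,0,0,0,-2.5,0,0,0,0,0,-3,0,0,0,0,0,-3.4,0,0,0,0,0,-3.7,0,0,0,0,0,-3.9,0,0,0,0,0,-4.1,0,0,0,0,0,-4.1,0,0,0,0]'; python3 -c "
from h import *
st();k=sc(54,7.6);rows((*k,.062,SY))"
```

```text
clock: 19.9
ee_pos: [0.6014, 0.0287, 0.0783]
eef_rot: [3.139, 0.005, -0.132]
ft_force: [-0.3, 0.9, 0.5]
grip_width: 0.0003
gripper_force: 0.0
clock: 21.15
ee_pos: [0.6062, 0.0663, 0.0784]
eef_rot: [3.137, 0.005, -0.134]
ft_force: [-4.1, -10.0, 4.6]
grip_width: 0.0002
gripper_force: 4.9
t21.15 [0.6062 0.0663 0.0784] tip0.0614 [179.7   0.3  -7.7] F [ -4.1 -10.    4.6] w0.0002 g4.9
[-0.06, 0.01, -0.06] [0.3, 0.3, -0.1] n>=0.0
```

Flush at the same y as the first case. On to the thin case.

```bash
python3 -m jog '[0,1.5,0,0,0,0,0,1.5,-6,0,0,0,0,1.5,-8,0,0,0,0,1.5,-8,0,0,0]' 8.5; python3 -c "
from h import *
st();rows((.5795,-.346,.13,17.4))"
```

```text
clock: 21.65
ee_pos: [0.6062, 0.0549, 0.1599]
eef_rot: [-3.141, 0.001, -0.131]
ft_force: [1.3, -0.2, -0.8]
grip_width: 0.0722
gripper_force: 0.0
t21.65 [0.6062 0.0549 0.1599] tip0.1429 [-1.8e+02  1.0e-01 -7.5e+00] F [ 1.3 -0.2 -0.8] w0.0722 g0.0
[2.61, 40.1, 1.28] [-0.0, 0.1, -24.9] n>=6.4
```

```bash
python3 -m jog '[2.6,40.1,1.3,0,0,-24.9,2.6,40.1,1.3,0,0,-24.9,2.6,40.1,1.3,0,0,-24.9,2.6,40.1,1.3,0,0,-24.9,2.6,40.1,1.3,0,0,-24.9,2.6,40.1,1.3,0,0,-24.9,2.6,40.1,1.3,0,0,-24.9,2.6,40.1,1.3,0,0,-24.9,2.6,40.1,6,0,0,-24.9,2.6,40.1,10,0,0,-24.9,2.6,40.1,10,0,0,-24.9]'; python3 - <<'E'
from h import *
I,D=grab_frame("top"); J,_=grab_frame("side")
st();rows((.5795,-.346,.003,17.4))
a=cv2.resize(I[150:250,230:330],(400,400),interpolation=cv2.INTER_CUBIC);b=cv2.resize(J[240:340,310:410],(400,400),interpolation=cv2.INTER_CUBIC)
Q=np.c_[[(*sc(x,y),.075) for x,y in((109,84),(109,22),(-1,22),(-1,84))]]
cv2.polylines(a,[((proj("top",Q)-[230,150]+.5)*4).astype(np.int32)],True,(255,0,0))
cv2.imwrite("pics/g4.png",np.hstack([a,b])[:,:,::-1])
E
```

```text
clock: 23.02
ee_pos: [0.5765, -0.3433, 0.0552]
eef_rot: [-3.136, 0.009, 0.304]
ft_force: [-1.1, -0.1, 0.4]
grip_width: 0.0849
gripper_force: 0.0
t23.12 [ 0.5785 -0.3458  0.0597] tip0.0427 [-180.     0.2   17.4] F [ 0.1 -0.9  0.4] w0.0848 g0.0
[0.11, 0.05, 3.97] [-0.0, 0.2, 0.0] n>=0.6
```

View pics/g4.png

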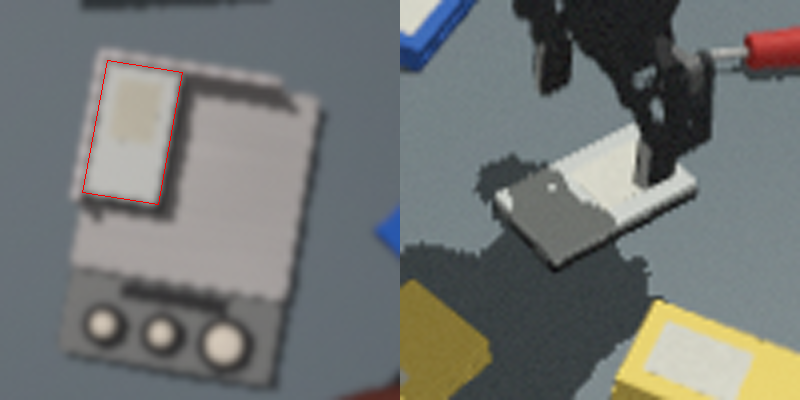

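The middle case is flush too, and the fingers straddle the thin case at about (600,190) in the right crop. I'll go down and grip.

```bash
python3 -m jog '[0.1,0.05,2,0,0,0,0.1,0.05,4.0,0,0,0,0.1,0.05,4.0,0,0,0]'; python3 -m jog '[0,0,0,0,0,0,0,0,0,0,0,0,0,0,0,0,0,0,0,0,0,0,0,0]' 5 40;  python3 - <<'E'
from h import *
J,_=grab_frame("side")
cv2.imwrite("pics/g5.png",cv2.resize(J[240:320,310:410],(800,600),interpolation=cv2.INTER_CUBIC)[:,:,::-1])
E
```

```text
clock: 23.5
ee_pos: [0.5779, -0.3459, 0.0171]
eef_rot: [-3.139, 0.006, 0.303]
ft_force: [-0.5, -0.6, 0.6]
grip_width: 0.0849
gripper_force: 0.0
clock: 24.0
ee_pos: [0.5794, -0.3473, 0.0201]
eef_rot: [3.14, 0.003, 0.302]
ft_force: [-0.4, -0.4, 5.9]
grip_width: 0.061
gripper_force: 44.0
```

View pics/g5.png

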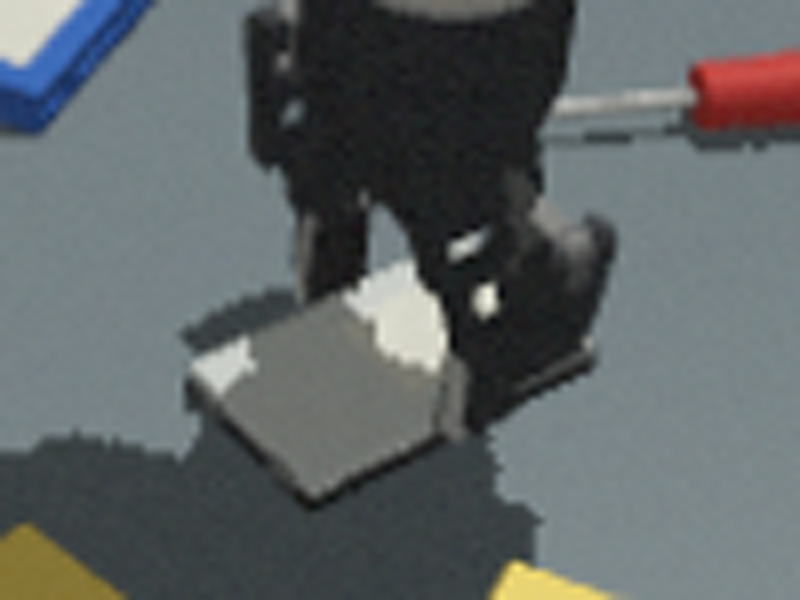

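The pads hold the thin case at its middle, with the tips close to the bench. I'll lift and carry it.

```bash
python3 -m jog '[0,0,-5,0,0,0,0,0,-10,0,0,0,0,0,-15,0,0,0,0,0,-15,0,0,0]'; python3 -c "
from h import *
st();k=sc(46,29);rows((*k,.15,SY),(*k,.085,SY))"
```

```text
clock: 24.55
ee_pos: [0.5811, -0.348, 0.1736]
eef_rot: [3.137, -0.001, 0.302]
ft_force: [0.4, -0.9, -2.1]
grip_width: 0.0602
gripper_force: 44.3
t24.55 [ 0.5811 -0.348   0.1736] tip0.1566 [ 1.797e+02 -1.000e-01  1.730e+01] F [ 0.4 -0.9 -2.1] w0.0602 g44.3
[14.85, -41.1, 0.48] [0.2, -0.1, 24.9] n>=7.0
[14.85, -41.13, 6.98] [0.2, -0.1, 24.9] n>=7.1
```

```bash
python3 -m jog '[14.85,-41.1,0.4,0,0,24.9,14.85,-41.1,0.4,0,0,24.9,14.85,-41.1,0.4,0,0,24.9,14.85,-41.1,0.4,0,0,24.9,14.85,-41.1,0.4,0,0,24.9,14.85,-41.1,0.4,0,0,24.9,14.85,-41.1,0.4,0,0,24.9,14.85,-41.1,0.4,0,0,24.9,14.85,-41.1,4,0,0,24.9,14.85,-41.1,6.9,0,0,24.9,14.85,-41.1,6.9,0,0,24.9,14.85,-41.1,6.9,0,0,24.9]'; python3 -m jog '[0,0,0,0,0,0]'; python3 -c "
from h import *
st();k=sc(46,29);rows((*k,.0781,SY))"
```

```text
clock: 26.05
ee_pos: [0.5985, 0.0893, 0.0999]
eef_rot: [3.139, 0.004, -0.133]
ft_force: [-0.5, -0.6, -1.4]
grip_width: 0.0602
gripper_force: 46.7
clock: 26.18
ee_pos: [0.5989, 0.0898, 0.1003]
eef_rot: [3.14, 0.003, -0.132]
ft_force: [0.1, 0.1, -0.9]
grip_width: 0.0604
gripper_force: 46.7
t26.18 [0.5989 0.0898 0.1003] tip0.0833 [179.9   0.2  -7.6] F [ 0.1  0.1 -0.9] w0.0604 g46.7
[0.17, 0.1, 0.52] [0.1, 0.2, -0.0] n>=0.1
```

```bash
python3 -m jog '[0,0,0.3,0,0,0,0,0,0.47,0,0,0,0,0,0.47,0,0,0]'; python3 -m jog '[0.3,0,0,0,0,0,0.6,0,0,0,0,0,0.9,0,0,0,0,0,0.9,0,0,0,0,0]';python3 -m jog '[0.2,0,0,0,0,0,0.4,0,0,0,0,0,0.4,0,0,0,0,0]'
```

```text
clock: 26.55
ee_pos: [0.5985, 0.09, 0.0948]
eef_rot: [3.14, 0.004, -0.132]
ft_force: [-0.3, 0.8, 0.8]
grip_width: 0.0604
gripper_force: 46.7
clock: 27.05
ee_pos: [0.6078, 0.0886, 0.0948]
eef_rot: [3.14, 0.003, -0.132]
ft_force: [0.3, 0.2, 0.2]
grip_width: 0.06
gripper_force: 46.7
clock: 27.42
ee_pos: [0.6099, 0.0884, 0.0946]
eef_rot: [3.14, 0.007, -0.132]
ft_force: [-9.0, 0.7, 6.7]
grip_width: 0.0601
gripper_force: 47.4
```

Contact with the far stop. I'll release, then push it left.

```bash
python3 -m jog '[-0.1,0,0,0,0,0,-0.1,0,0,0,0,0]' 6.9; python3 -m jog '[0,0,-4,0,0,0,0,0,-8,0,0,0,0,6,-8,0,0,0,0,6,-8,0,0,0,0,6,-4,0,0,0,0,6,-4,0,0,0,0,6,-4,0,0,0]' 0; python3 -c "
from h import *
st();k=sc(54,-30);rows((*k,.0805,SY))"
```

```text
clock: 27.68
ee_pos: [0.6106, 0.0884, 0.0949]
eef_rot: [3.14, 0.003, -0.132]
ft_force: [0.1, -0.0, -0.4]
grip_width: 0.0687
gripper_force: 0.0
clock: 28.55
ee_pos: [0.6031, 0.0289, 0.1357]
eef_rot: [3.139, 0.003, -0.132]
ft_force: [-0.2, 0.1, -0.3]
grip_width: -0.0001
gripper_force: 0.0
t28.55 [0.6031 0.0289 0.1357] tip0.1187 [179.9   0.2  -7.6] F [-0.2  0.1 -0.3] w-0.0001 g0.0
[-0.24, 0.01, 3.82] [0.1, 0.2, -0.0] n>=0.6
```

```bash
python3 -m jog '[-0.1,0,2.5,0,0,0,-0.1,0,3.9,0,0,0,-0.1,0,3.9,0,0,0]'; python3 -m jog '[0,-1,0,0,0,0,0,-1.5,0,0,0,0,0,-2,0,0,0,0,0,-2.5,0,0,0,0,0,-3,0,0,0,0,0,-3.4,0,0,0,0,0,-3.7,0,0,0,0,0,-3.9,0,0,0,0,0,-4.05,0,0,0,0,0,-4.05,0,0,0,0]'; python3 -c "
from h import *
st();k=sc(54,7.6);rows((*k,.0805,SY))"
```

```text
clock: 28.92
ee_pos: [0.6013, 0.029, 0.0957]
eef_rot: [3.139, 0.005, -0.132]
ft_force: [-0.1, -0.8, 0.5]
grip_width: 0.0
gripper_force: 0.0
clock: 30.18
ee_pos: [0.6068, 0.0671, 0.0962]
eef_rot: [3.138, 0.004, -0.134]
ft_force: [-3.0, -7.2, 7.2]
grip_width: 0.0003
gripper_force: 5.0
t30.18 [0.6068 0.0671 0.0962] tip0.0792 [179.8   0.2  -7.7] F [-3.  -7.2  7.2] w0.0003 g5.0
[-0.12, 0.09, -0.13] [0.2, 0.2, -0.1] n>=0.0
```

```bash
python3 -m jog '[0,2,0,0,0,0,0,2,-5,0,0,0,0,2,-6,0,0,0,-10,14,-6,0,0,0,-15,20,-6,0,0,0,-15,20,-6,0,0,0,-15,20,-6,0,0,0,-15,20,-6,0,0,0]'; python3 - <<'E'
from h import *
I,D=grab_frame("top"); J,E=grab_frame("side")
st();k=sc(-102,-48);rows((*k,.12,SY),(*k,.06,SY))
a=cv2.resize(I[150:250,230:330],(400,400),interpolation=cv2.INTER_CUBIC);b=cv2.resize(J[130:230,250:350],(400,400),interpolation=cv2.INTER_CUBIC)
Q=np.c_[[(*sc(x,y),.088) for x,y in((109,84),(109,22),(-1,22),(-1,84))]]
cv2.polylines(a,[((proj("top",Q)-[230,150]+.5)*4).astype(np.int32)],True,(255,0,0)); cv2.polylines(b,[((proj("side",Q)-[250,130]+.5)*4).astype(np.int32)],True,(255,0,0))
cv2.imwrite("pics/g6.png",np.hstack([a,b])[:,:,::-1])
E
```

```text
clock: 31.18
ee_pos: [0.4297, -0.1106, 0.1562]
eef_rot: [-3.136, 0.004, -0.135]
ft_force: [-0.2, 0.8, -0.7]
grip_width: -0.0001
gripper_force: 0.0
t31.27 [ 0.4321 -0.1085  0.1567] tip0.1397 [-179.9    0.2   -7.5] F [ 0.5  0.8 -0.2] w-0.0004 g0.0
[-0.7, -14.05, 1.99] [-0.1, 0.2, 0.0] n>=2.3
[-0.68, -14.04, 7.99] [-0.1, 0.2, 0.0] n>=2.6
```

View pics/g6.png

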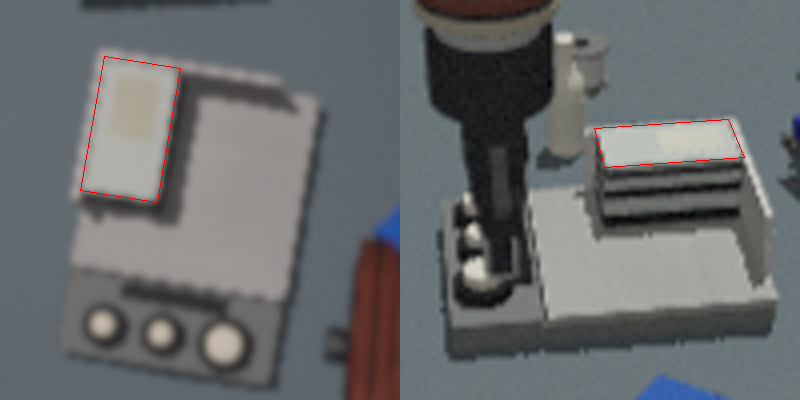

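The pile is square and fills the red expected outline in both views, and its layers line up at about (600,130–222). Next is the print key.

```bash
python3 -m jog '[-0.7,-14.05,2,0,0,0,-0.7,-14.05,2,0,0,0,-0.7,-14.05,2,0,0,0,-0.7,-14.05,2,0,0,0,-0.7,-14.05,5,0,0,0,-0.7,-14.05,7.8,0,0,0,-0.7,-14.05,7.8,0,0,0,-0.7,-14.05,7.8,0,0,0]'; python3 -c "
from h import *
st();k=sc(-102,-48);rows((*k,.044,SY))"
```

```text
clock: 32.28
ee_pos: [0.4439, 0.0298, 0.0793]
eef_rot: [3.139, 0.003, -0.133]
ft_force: [-0.0, -0.2, 0.2]
grip_width: 0.0
gripper_force: 0.0
t32.27 [0.4439 0.0298 0.0793] tip0.0623 [179.9   0.2  -7.6] F [-0.  -0.2  0.2] w0.0000 g0.0
[-0.05, -0.19, 1.83] [0.1, 0.2, -0.1] n>=0.3
```

```bash
python3 -m jog '[-0.05,-0.15,1,0,0,0,-0.05,-0.15,1.5,0,0,0,-0.05,-0.15,1.85,0,0,0,-0.05,-0.15,1.9,0,0,0,-0.05,-0.15,1.9,0,0,0]'; python3 -m jog '[0,0,-4,0,0,0,0,0,-8,0,0,0,0,8,-10,0,0,0,0,14,-10,0,0,0,0,14,-10,0,0,0,0,14,-10,0,0,0,0,14,-10,0,0,0]'
```

```text
clock: 32.9
ee_pos: [0.4436, 0.0329, 0.0607]
eef_rot: [3.141, 0.004, -0.132]
ft_force: [-8.2, 0.5, 27.5]
grip_width: -0.0
gripper_force: 13.6
clock: 33.78
ee_pos: [0.425, -0.1049, 0.1595]
eef_rot: [3.139, 0.004, -0.13]
ft_force: [0.9, 0.3, 1.0]
grip_width: -0.0001
gripper_force: 0.0
```

The key bottomed out at 27 N, fully down, and the arm is clear. Handing in.

```bash
python3 -c "
from h import *
print(job.job_done())"
```

```text
the job is handed in; nothing more can be done
None
```

I pressed zero on the empty platform, stacked the three cases in the stop corner (flush to about a pixel, roughly 2 mm, in the last picture, taken before the print press), pressed print, and handed the job in at about 34 s; it returned no verdict.

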